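# Open the child-resistant medicine return tub and drop off a pill bottle

## Task

Open the medicine return tub on the desk: push its child-resistant cap firmly down and, keeping it down, turn it about a sixth of a turn (60 degrees) anticlockwise (seen from above), then lift it off and lay it flat in the middle of the aluminium tray, grip bar up. Then put the amber pill bottle into the tub so that it is fully inside, and leave the tub open. Leave the other things on the desk where they are.

Things in the scene. Friction and masses are not known exactly. Their poses are not given: they have to be found in the camera images.
- tub: White round tub with a green band, fixed to the desk by a black foot 128 mm across. Body 100 mm across and 104 mm high, then a neck 72 mm across (mouth 62 mm inside) up to 140 mm; the inside floor is 45 mm above the desk. Origin: centre of the underside, z up. Three lugs on the neck, 120 degrees apart, hold the cap.
- tub_mouth (a point): Centre of the tub's open mouth, at the rim, 140 mm above the desk.
- cap: Blue round child-resistant cap, 99 mm across, 38 mm high, with a white grip bar on top; 220 g, loose but locked on. A plug under it goes 5 mm into the mouth. Origin: centre of the skirt's underside, z up. Closed on the tub, its origin is 118 mm above the desk and its x axis lies along the tub's x axis. Kept down, it turns anticlockwise seen from above (positive yaw); clockwise is blocked.
- cap_bar (a point): Middle of the cap's grip bar, 51 mm above the cap's underside. The bar runs along the cap's x axis: 70 mm long, 24 mm wide, 26 mm tall, top 64 mm above the cap's underside. Its full depth can be pinched; fingertips may rest on the blue top beside it and push there. After 40 to 80 degrees of turn (best 60) the cap comes straight up and off.
- cap_bar_end (a point): Point on the cap's grip bar 30 mm from the cap's axis along its +x, 51 mm above its underside.
- collar (a joint): Height of the orange sprung collar under the cap's edge, in m: about 0 with the cap locked, negative when the cap is pushed down, +0.002 when free. The cap turns only once pushed down 6 mm or more. Spring: 8 N upward at 0, about 14 N when 6 mm down, 17 N at 9 mm, where the cap bottoms on the rim. Keep it down until it has turned 35 degrees.
- tray: Shallow square aluminium tray fixed to the desk, 150 x 150 mm outside, walls 14 mm high and 4 mm thick, floor about 4 mm thick. Origin: centre of its underside; x and y along its sides.
- vial: Amber pill bottle with a white lid, standing upright: 84 mm high, 32 mm across, lid 35 mm across over the top 21 mm; 60 g. Origin: centre of its underside, z along it.
- vial_center (a point): Middle of the pill bottle, on its axis, 42 mm above its underside.
- sanitizer: Bystander: clear hand-gel bottle with a white cap, 56 mm across, 165 mm high. Origin: underside.
- pen_pot: Bystander: steel pot of pens, 72 mm across, 95 mm high, pens to 160 mm. Origin: underside.
- tissue_box: Bystander: white and brown tissue box, 90 x 210 x 70 mm. Origin: underside.
- calculator: Bystander: black desk calculator, 150 x 90 x 20 mm. Origin: underside.
There are look-alikes about, which are no part of the job. There is more than one size of the cap; the one meant has the size given above.

How it is judged (in metres and radians):
On the way, in this order (a step that is already met when the one before it is completed fails the run):
1. the cap is pushed down on the tub while still at its locked angle (collar down more than 4 mm) (value of joint collar below -0.004 m and angle between the x axis of cap and the x axis of tub, either way round below 0.12 rad and horizontal distance between cap and tub below 0.012 m and z of cap in the frame of tub below 0.128 m), for 0.1 s.
2. the cap, still on the neck, is turned anticlockwise past its lugs (more than about 40 degrees) (y of cap_bar_end in the frame of tub above 0.0193 m and horizontal distance between cap and tub below 0.012 m and z of cap in the frame of tub below 0.128 m), for 0.05 s.
3. the cap lies flat in the tray, bar up, within 35 mm of the middle along each side (x of cap in the frame of tray between -0.035 and 0.035 m and y of cap in the frame of tray between -0.035 and 0.035 m and z of cap in the frame of tray below 0.01 m and angle between cap's own z axis and vertical below 0.12 rad), for 0.2 s.
At the end, for the whole second after the job is handed in: The cap lies flat in the tray, bar up (tilt under 0.12 rad, within 35 mm of the tray's middle along each side, its underside under 10 mm above the tray's underside), and the pill bottle is inside the open tub (its middle under 100 mm above the tub's underside), both at rest (all of step 3 and horizontal distance between vial_center and tub_mouth below 0.031 m and z of vial_center in the frame of tub between 0.045 and 0.1 m and linear speed of each of vial, cap below 0.02 m/s); the robot touches nothing.
It fails at once if the cap is forced round against its lock (12 to 25 degrees) without being pushed down (collar less than 3 mm down) (y of cap_bar_end in the frame of tub between 0.0062 and 0.0127 m and x of cap_bar_end in the frame of tub above 0 m and value of joint collar above -0.003 m and horizontal distance between cap and tub below 0.012 m and z of cap in the frame of tub below 0.128 m).
It fails at once if a bystander (hand gel, pen pot, tissue box, calculator) is moved more than 30 mm (distance of any of sanitizer, pen_pot, tissue_box, calculator from where it was at the start of the episode above 0.03 m).
It also fails if it takes over 67 s, if anything falls off the work surface, if the arm or the gripper's body presses on something with over 40 N, if the wrist force passes 120 N, or if a joint passes its speed limit or range.

## Robot

A 6-joint arm with a two-finger parallel gripper is mounted at the origin on the work surface. World frame = base frame: x ahead of the robot, y to its left, z up, the work surface at z = 0. Lengths are in m, angles in degrees, forces in N, time in s.
With the tool pointing down it reaches from about 0.35 to 0.875 m from the base axis. Payload 4.2 kg.
Tool frame: the origin (TCP) lies on the front face of the gripper's body, between the roots of the fingers; the fingertips stand 70 mm ahead of it and the grasp point (between the pads) lies 51 mm ahead of it (r.nose_length is the distance from the TCP to the fingertips, in m); z points along the fingers, y is the direction in which the jaws open and shut (so a half turn about z gives the same grasp; the last joint's range is limited). The gripper opens to 87 mm and grips with 3 to 60 N. Pads are 19 mm wide; open, the fingers measure 117 mm over their backs; the gripper's body (75 mm by 190 mm) begins 51 mm behind the grasp point.
Start: joints at [82.483, 22.042, 0.453, 0, -68.411, -14.817], TCP at [0.237, 0.578, 0.292] pointing down, gripper open.
Joint ranges: [-179.83, 179.83], [-69.29, 118.12], [-61.27, 80.66], [-181.25, 117.63], [-171.15, -9.14], [-177.46, 177.46]. Speed limits (degrees/s): [159.86, 159.86, 180, 180, 180, 180].

## Interface

Orientations are given as a 3x3 rotation matrix whose columns are the frame's x, y, z axes.
In Python, from station import telemetry, capture, order, r gives the robot as it stands.
- The arm moves only by the tool drive_tool, never from a script. Its argument "series" is a list of rows, each a list of 4 numbers: the shift along the tool's x, y, z as a fraction of full scale, then the turn about the tool's z as a fraction of full scale. In form: [[dx, dy, dz, turn], ...]. A call has 1 to 10 rows; each row is the pose to reach, as a shift and turn from the pose commanded when the call began, along the tool's axes at that moment; what a row does not reach only later rows make up. Full scale, the value 1, is 0.12 m for a shift and 2 rad for a turn. A row lasts 1/8 s, in which the tool goes at most 62.5 mm and 10.7 degrees, less where a joint would pass 70% of its speed; a pose out of reach is approached as far as the arm can. A call with a number of a shift or a turn outside -1 to 1 is refused whole. A call with a gripper value outside its range is refused whole. "fingers" is the finger opening in mm, from 0 to 87, set as the call begins (left out, the last holds). The fingers move at their own pace and stop on an object; the grip force is fixed at half the most. Time passes only in rows, so rows that repeat a pose let the fingers close. It gives the time, the measured TCP pose, the force and the opening at its end, in the units of the state.
- telemetry.sense(): the state, without advancing time (a new reading comes with each control period).
- capture(name): name is "scene" or "top" or "wrist"; returns a dict with "color" (480x640x3 uint8, blue, green, red), "fx", "fy", "cx", "cy" (pixels), "k1" (the pictures are not rectified: a ray, as slopes to the right and down, at radius r is drawn at 1 + k1 r^2 times it, then the intrinsics apply), "eye" and "attitude" of the camera in the world; the wrist camera has in their place "mount" (4x4, takes a point from camera to tool coordinates, whose origin is the TCP and whose axes are the flange's). Camera axes: x right, y up, looking along -z (the intrinsics and any distortion apply to the point x, -y, -z); pixel columns grow to the right and rows downward; lengths in m; the calibration is good to about 2 mm. A picture is of the moment at which its call begins: read the wrist's pose just before it. There is no depth.
- order.finish_job(): hands the job in, once; it reports no verdict.
The state is a dict: "time_s": time; "joints": joint angles; "joint_velocities": joint speeds; "effort": joint torques, N m; "tcp_pos": TCP position; "ee_rot": TCP orientation; "wrist_force": force on the tool from outside, world axes, zero at the start; "moment": the same for the moment, N m; "gripper_width": opening from 0.0 (shut) to 1.0 (fully open).
Only numpy, scipy, OpenCV 4.12 (cv2) and the standard library are available. Lean on these libraries where they do the work, as an engineer would, in place of code of your own. Each camera call takes 0.05 s, during which the arm holds its last target. There are 200 camera calls.

## Working session

There is one attempt and no reset: what is moved stays moved. The work goes in short steps, Python scripts to look and compute and a tool call to move; the robot and the scene stay as the last step left them, time stands still between calls to the robot, and variables do not carry over. Pictures are saved under pics/ and viewed, about 8 in all and at most 12, crops included, and the job is handed in when it is done.

Besides the shell and the picture viewer there is one more tool, called after ">>>" by a JSON object that holds its "api" and its "payload", one argument or row to a line. drive_tool: Moves the arm, as the interface text tells. Shift numbers are shares of 0.12 m and turn numbers shares of 2 rad, none past 1 either way. Its arguments: {"type":"object","properties":{"series":{"type":"array","items":{"type":"array","items":{"type":"number","minimum":-1,"maximum":1}}},"fingers":{"type":"number"}},"required":["series"]}

```bash
ls; mkdir -p pics; cat > h.py <<'E'
import numpy as np, cv2, json
from station import telemetry, capture, order, r
def snap(n,f):
    s=telemetry.sense(); c=capture(n); cv2.imwrite('pics/'+f+'.png',c['color'])
    if 'mount' in c:
        T=np.eye(4);T[:3,:3]=np.array(s['ee_rot']).reshape(3,3);T[:3,3]=s['tcp_pos'];M=T@np.array(c['mount']);c['eye']=M[:3,3];c['attitude']=M[:3,:3]
    json.dump({k:(np.array(v).tolist()) for k,v in c.items() if k!='color'},open('pics/'+f+'.json','w'))
    return c
def load(f): return json.load(open('pics/'+f+'.json'))
def ray(c,u,v):
    K=np.array([[c['fx'],0,c['cx']],[0,c['fy'],c['cy']],[0,0,1.]])
    p=cv2.undistortPoints(np.array([[[u,v]]],float),K,np.array([c['k1'],0,0,0.]))[0,0]
    # (distortion model r_d = r(1+k1 r^2) = OpenCV k1)
    return np.array(c['eye']),np.array(c['attitude']).reshape(3,3)@np.array([p[0],-p[1],-1.])
def onz(c,u,v,z):
    e,d=ray(c,u,v); return (e+d*(z-e[2])/d[2]).round(4)
def proj(c,P):
    q=np.array(c['attitude']).reshape(3,3).T@(np.array(P)-np.array(c['eye']));x,y=q[0]/-q[2],-q[1]/-q[2];k=1+c['k1']*(x*x+y*y)
    return np.array([c['cx']+c['fx']*x*k,c['cy']+c['fy']*y*k]).round(1)
def tri(obs):
    A=np.zeros((3,3));b=np.zeros(3)
    for c,u,v in obs:
        e,d=ray(c,u,v);d=d/np.linalg.norm(d);P=np.eye(3)-np.outer(d,d);A+=P;b+=P@e
    return np.linalg.solve(A,b).round(4)
E
python3 - <<'E'
from h import *
s=telemetry.sense();print({k:np.round(v,3).tolist() for k,v in s.items()})
for n in('scene','top'):
    c=snap(n,n+'0');print(n,{k:np.round(v,3).tolist() for k,v in c.items() if k!='color'})
E
```

```text
pics
{'time_s': 0.0, 'joints': [82.483, 22.09, 0.38, -0.029, -68.412, -14.817], 'joint_velocities': [-0.049, -0.049, -0.102, -0.083, 0.003, 0.064], 'effort': [0.0, -39.066, 18.742, 4.22, 0.011, -0.0], 'tcp_pos': [0.237, 0.578, 0.291], 'ee_rot': [[0.925, -0.38, -0.001], [-0.38, -0.925, -0.002], [0.0, 0.002, -1.0]], 'wrist_force': [0.485, 0.343, -0.478], 'moment': [0.059, -0.019, 0.013], 'gripper_width': 0.999}
scene {'fx': 500.965, 'fy': 500.965, 'cx': 315.055, 'cy': 230.478, 'k1': 0.006, 'eye': [1.483, -0.271, 0.765], 'attitude': [[0.272, -0.545, 0.793], [0.962, 0.143, -0.232], [0.013, 0.826, 0.563]]}
top {'fx': 499.815, 'fy': 499.815, 'cx': 315.271, 'cy': 238.759, 'k1': -0.09, 'eye': [0.391, 0.008, 1.519], 'attitude': [[-0.017, 0.994, -0.108], [-1.0, -0.014, 0.025], [0.024, 0.108, 0.994]]}
```

View pics/top0.png

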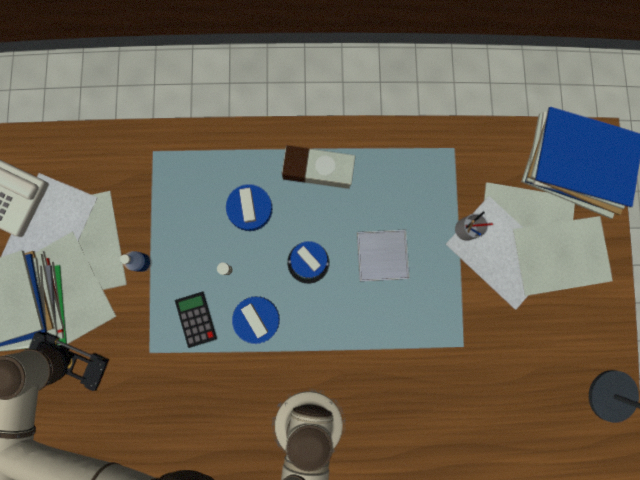

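View pics/scene0.png

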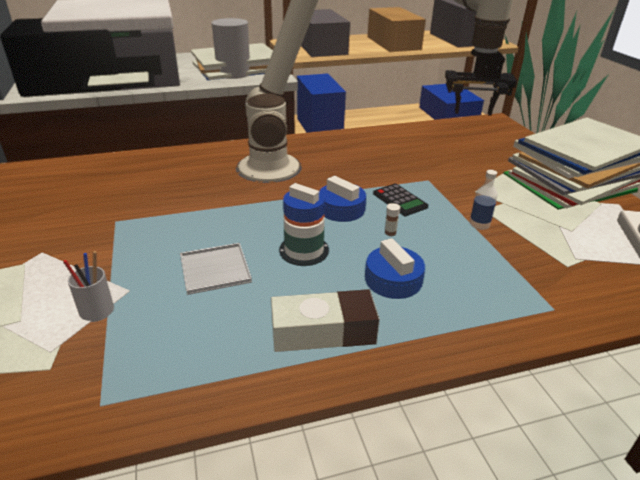

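The top view shows three blue caps with white bars: (249,207) and (256,320) lie on the desk and are about 140 mm across, so they are too big. The third, (309,261), sits on the tub and is about 99 mm, so it is the one meant. The tray is at (383,255), the only white-lidded vial at (223,268), and the hand gel at (134,261). Next I'll measure these.

```bash
cat > m.py <<'E'
from h import *
def comps(c,img,mask,box,minA=20):
    x0,y0,x1,y1=box;m=np.zeros_like(mask);m[y0:y1,x0:x1]=mask[y0:y1,x0:x1]
    cs,_=cv2.findContours(m,cv2.RETR_EXTERNAL,cv2.CHAIN_APPROX_NONE)
    return sorted([k for k in cs if cv2.contourArea(k)>minA],key=cv2.contourArea)[::-1]
def white(img): h=cv2.cvtColor(img,cv2.COLOR_BGR2HSV);return cv2.inRange(h,(0,0,150),(180,75,255))
def blue(img): h=cv2.cvtColor(img,cv2.COLOR_BGR2HSV);return cv2.inRange(h,(108,130,40),(125,255,255))
E
python3 - <<'E'
from m import *
t=load('top0');s=load('scene0');ti=cv2.imread('pics/top0.png');si=cv2.imread('pics/scene0.png')
k=comps(t,ti,white(ti),(290,240,328,282))[0];R=cv2.minAreaRect(k);print('bar top',R)
bp=cv2.boxPoints(R);q=np.array([onz(t,*p,.182) for p in bp]);print(q,np.linalg.norm(np.diff(q,axis=0),axis=1),'ctr',q.mean(0))
k=comps(t,ti,blue(ti),(285,235,335,290))[0];(u,v),rad=cv2.minEnclosingCircle(k);print('cap',u,v,rad,onz(t,u,v,.15),'dia',2*rad*1.37/500)
k=comps(s,si,white(si),(280,175,330,205))[0];R2=cv2.minAreaRect(k);print('bar scene',R2)
# bar top-face in scene includes sides
print('proj bar ctr top/scene',proj(t,q.mean(0)),proj(s,q.mean(0)))
# vial
for nm,c,im,b in(('top',t,ti,(212,255,236,282)),('scene',s,si,(382,200,402,215))):
    k=comps(c,im,white(im),b,8)[0];(u,v),rad=cv2.minEnclosingCircle(k);print('vial',nm,u,v,rad,onz(c,u,v,.084),cv2.boundingRect(k))
# tray
h=cv2.cvtColor(ti,cv2.COLOR_BGR2HSV);print('hsv tray,mat',h[255,383],h[300,380])
d=np.linalg.norm(ti.astype(float)-np.median(ti[290:330,300:440].reshape(-1,3),0),axis=2);m=((d>25)*255).astype(np.uint8)
k=comps(t,ti,m,(345,222,420,290))[0];R=cv2.minAreaRect(k);print('tray',R)
q=np.array([onz(t,*p,.01) for p in cv2.boxPoints(R)]);print(q,np.linalg.norm(np.diff(q,axis=0),axis=1),q.mean(0))
print('proj tray in scene',[proj(s,p) for p in q])
a=cv2.resize(ti[225:300,200:350],(800,400),interpolation=cv2.INTER_CUBIC);b=cv2.resize(si[165:275,180:410],(800,382)[:2],interpolation=cv2.INTER_CUBIC)
cv2.imwrite('pics/crop1.png',cv2.resize(np.vstack([a,b]),(800,600)))
E
```

```text
bar top ((308.28277587890625, 258.193115234375), (25.24582862854004, 8.4706392288208), 48.36646270751953)
[[ 0.5015  0.0241  0.182 ]
 [ 0.5164  0.0069  0.182 ]
 [ 0.465  -0.0372  0.182 ]
 [ 0.4502 -0.02    0.182 ]] [0.02275632 0.0677257  0.02269097] ctr [ 0.483275 -0.00655   0.182   ]
cap 308.24285888671875 259.5 18.817121505737305 [ 0.4818 -0.0068  0.15  ] dia 0.10311782585144044
bar scene ((304.04998779296875, 188.8499755859375), (28.460494995117188, 6.008327007293701), 18.434946060180664)
proj bar ctr top/scene [308.3 258.2] [304.3 187.9]
vial top 221.7857208251953 267.9285583496094 6.328672885894775 [0.4656 0.2408 0.084 ] (216, 262, 13, 13)
vial scene 389.558837890625 208.0 9.650775909423828 [0.473  0.2249 0.084 ] (382, 202, 18, 13)
hsv tray,mat [111  22 152] [ 93  50 144]
tray ((381.07318115234375, 255.89088439941406), (48.2490119934082, 46.09409713745117), 86.98721313476562)
[[ 0.5697 -0.1575  0.01  ]
 [ 0.5753 -0.2993  0.01  ]
 [ 0.4279 -0.302   0.01  ]
 [ 0.4231 -0.1615  0.01  ]] [0.14191054 0.14742473 0.14058197] [ 0.499    -0.230075  0.01    ]
proj tray in scene [array([251.4, 277.5]), array([189.8, 289.3]), array([184.4, 251.9]), array([240.1, 242.5])]
```

View pics/crop1.png

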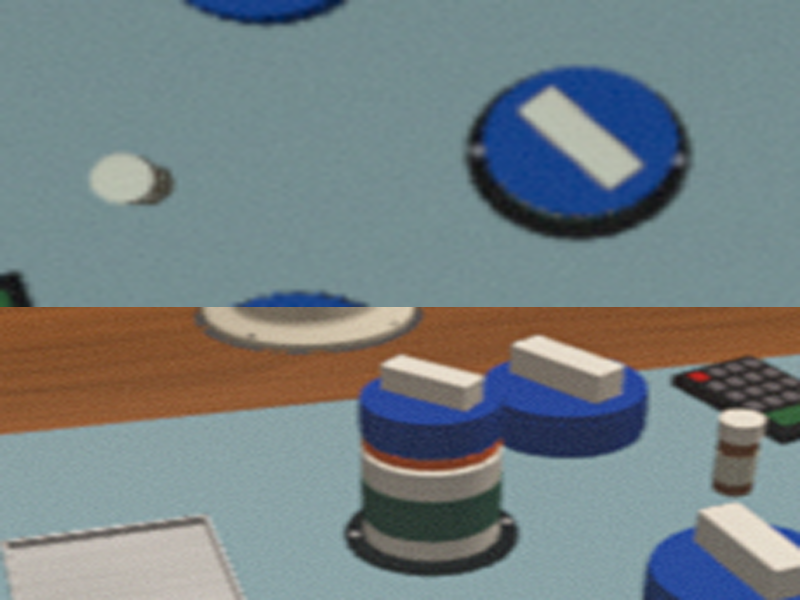

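The crop confirms the choice: the tub carries the small cap with the orange collar under it, with its bar at (0.483,-0.007) and a heading of about 40.6°. The vial stands alone at (0.466,0.24). I'll move above the tub.

>>> {"api": "drive_tool", "payload": {
  "series": [
    [0.3,0.3,0,0],
    [0.65,0.65,0,0],
    [0.94,0.93,0,0],
    [0.94,0.93,0,0]
  ]
}}

```text
time_s: 0.6
tcp_pos: [0.3001, 0.429, 0.2923]
ee_rot: [[0.924, -0.383, -0.001], [-0.383, -0.924, -0.001], [-0.0, 0.001, -1.0]]
wrist_force: [0.8, 0.2, 0.5]
gripper_width: 1.0
```

>>> {"api": "drive_tool", "payload": {
  "series": [
    [0.3,0.3,0,0],
    [0.65,0.65,0,0],
    [0.94,0.93,0,0]
  ]
}}

```text
time_s: 0.98
tcp_pos: [0.3616, 0.2848, 0.2921]
ee_rot: [[0.925, -0.379, -0.0], [-0.379, -0.925, -0.0], [-0.0, 0.0, -1.0]]
wrist_force: [0.2, 0.8, -0.1]
gripper_width: 0.998
```

>>> {"api": "drive_tool", "payload": {
  "series": [
    [0.3,0.3,0,0],
    [0.65,0.65,0,0],
    [0.94,0.93,0,0]
  ]
}}

```text
time_s: 1.35
tcp_pos: [0.4238, 0.1386, 0.2922]
ee_rot: [[0.925, -0.38, 0.0], [-0.38, -0.925, 0.0], [0.0, -0.0, -1.0]]
wrist_force: [1.0, 0.7, -0.1]
gripper_width: 1.0
```

>>> {"api": "drive_tool", "payload": {
  "series": [
    [0.3,0.3,0,0.09],
    [0.6,0.6,0,0.18],
    [0.94,0.93,0,0.27],
    [0.94,0.93,0,0.36],
    [0.94,0.93,0,0.45],
    [0.94,0.93,0,0.54],
    [0.94,0.93,0,0.63],
    [0.94,0.93,0,0.72],
    [0.94,0.93,0,0.81],
    [0.94,0.93,0,0.9]
  ],
  "fingers": 50
}}

```text
time_s: 2.6
tcp_pos: [0.4856, -0.0057, 0.2919]
ee_rot: [[-0.585, -0.811, -0.0], [-0.811, 0.585, -0.0], [0.0, 0.0, -1.0]]
wrist_force: [-0.5, 0.0, 0.3]
gripper_width: 0.578
```

```bash
python3 - <<'E'
from h import *
s=telemetry.sense();print(s['time_s'],np.round(s['tcp_pos'],4),np.round(s['ee_rot'],3).tolist(),np.round(s['joints'],1),s['gripper_width'])
c=snap('wrist','w1');print(proj(c,[.4833,-.0066,.182]))
E
```

```text
2.6 [ 0.4856 -0.0057  0.2919] [[-0.585, -0.811, -0.0], [-0.811, 0.585, -0.0], [0.0, 0.0, -1.0]] [ 18.5   8.4 -18.5  -0.  -63.1 -54.3] 0.577569221130887
[322.6 271.4]
```

View pics/w1.png

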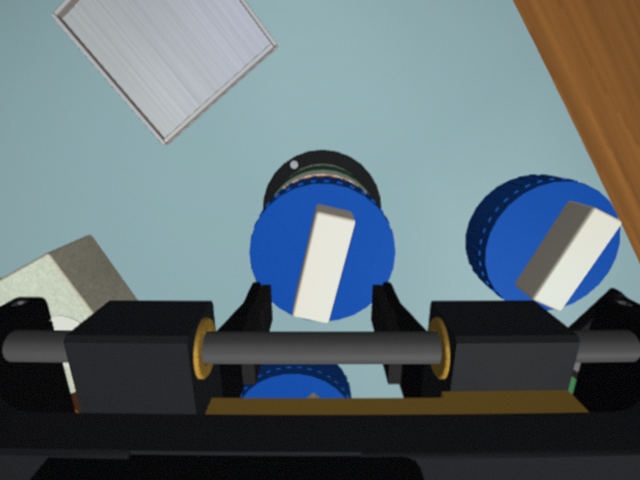

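The wrist view shows the cap at about (322,250). The bar's top face spans roughly (293,318) to (355,220), with the fingers open on either side. I'll refine its pose from this view.

```bash
python3 - <<'E'
from m import *
c=load('w1');im=cv2.imread('pics/w1.png')
h=cv2.cvtColor(im,cv2.COLOR_BGR2HSV)
for th in(150,200,220):
    k=comps(c,im,cv2.inRange(h,(0,0,th),(180,75,255)),(285,195,362,330))
    if not k: continue
    k=k[0]
    R=cv2.minAreaRect(k);q=np.array([onz(c,*p,.182) for p in cv2.boxPoints(R)]);L=np.linalg.norm(np.diff(q,axis=0),axis=1)
    e=q[1]-q[0] if L[0]>L[1] else q[2]-q[1]
    print(th,R,L.round(4),q.mean(0),np.degrees(np.arctan2(e[1],e[0])))
k=comps(c,im,blue(im),(245,170,400,325))[0];k=cv2.convexHull(k)
print('cap blue',[(p,onz(c,*p,.156)) for p in [cv2.minEnclosingCircle(k)[0]]],cv2.boundingRect(k))
# tray in wrist: outer corner, top wall
d=[(276,45),(166,142),(54,14)]
print([onz(c,u,v,.014) for u,v in d])
E
```

```text
150 ((323.0, 270.5), (117.0, 76.0), 90.0) [0.0438 0.0761 0.0486] [ 0.483925 -0.0053    0.182   ] 56.14288985833932
200 ((323.0588073730469, 268.26470947265625), (37.593021392822266, 106.23060607910156), 14.03624439239502) [0.0682 0.0218 0.0688] [ 0.483075 -0.007     0.182   ] -139.6994917620006
220 ((323.1470642089844, 268.41180419921875), (36.380340576171875, 104.53284454345703), 14.03624439239502) [0.0671 0.0211 0.0677] [ 0.483025 -0.006925  0.182   ] -139.71351416238463
cap blue [((321.5318603515625, 249.67950439453125), array([ 0.4807, -0.0113,  0.156 ]))] (250, 177, 145, 144)
[array([ 0.425 , -0.1611,  0.014 ]), array([ 0.568 , -0.1568,  0.014 ]), array([ 0.5747, -0.3041,  0.014 ])]
```

>>> {"api": "drive_tool", "payload": {
  "series": [
    [0.02,0.012,0,0.08],
    [0.02,0.012,0,0.121],
    [0.02,0.012,0.2,0.121],
    [0.02,0.012,0.4,0.121],
    [0.02,0.012,0.5,0.121],
    [0.02,0.012,0.53,0.121],
    [0.02,0.012,0.53,0.121]
  ]
}}

```text
time_s: 3.52
tcp_pos: [0.483, -0.0072, 0.229]
ee_rot: [[-0.758, -0.652, 0.001], [-0.652, 0.758, -0.0], [-0.0, -0.0, -1.0]]
wrist_force: [-0.2, -0.5, 0.5]
gripper_width: 0.573
```

>>> {"api": "drive_tool", "payload": {
  "series": [
    [0,0,0,0],
    [0,0,0,0],
    [0,0,0,0],
    [0,0,0,0],
    [0,0,0.015,0],
    [0,0,0.015,0]
  ],
  "fingers": 15
}}

```text
time_s: 4.28
tcp_pos: [0.4829, -0.0075, 0.2278]
ee_rot: [[-0.758, -0.652, 0.001], [-0.652, 0.758, -0.0], [-0.0, -0.001, -1.0]]
wrist_force: [-0.9, -1.4, 5.5]
gripper_width: 0.275
```

>>> {"api": "drive_tool", "payload": {
  "series": [
    [0,0,0.02,0],
    [0,0,0.04,0],
    [0,0,0.06,0],
    [0,0,0.07,0],
    [0,0,0.07,0]
  ]
}}

```text
time_s: 4.9
tcp_pos: [0.4829, -0.0075, 0.2206]
ee_rot: [[-0.758, -0.653, 0.001], [-0.653, 0.758, -0.001], [-0.001, -0.001, -1.0]]
wrist_force: [-4.1, -0.6, 14.0]
gripper_width: 0.275
```

>>> {"api": "drive_tool", "payload": {
  "series": [
    [0,0,0.02,0],
    [0,0,0.035,0],
    [0,0,0.035,0]
  ]
}}

```text
time_s: 5.28
tcp_pos: [0.4829, -0.0075, 0.2193]
ee_rot: [[-0.757, -0.653, 0.002], [-0.653, 0.757, -0.001], [-0.001, -0.002, -1.0]]
wrist_force: [-10.8, 2.2, 29.1]
gripper_width: 0.274
```

>>> {"api": "drive_tool", "payload": {
  "series": [
    [0,0,0,-0.05],
    [0,0,0,-0.11],
    [0,0,0,-0.17],
    [0,0,0,-0.23],
    [0,0,0,-0.29],
    [0,0,0,-0.35],
    [0,0,0,-0.41],
    [0,0,0,-0.47],
    [0,0,0,-0.524],
    [0,0,0,-0.524]
  ]
}}

```text
time_s: 6.52
tcp_pos: [0.4855, -0.0073, 0.2192]
ee_rot: [[0.188, -0.982, 0.009], [-0.982, -0.188, -0.0], [0.002, -0.009, -1.0]]
wrist_force: [-2.8, -1.2, 21.5]
gripper_width: 0.273
```

>>> {"api": "drive_tool", "payload": {
  "series": [
    [0,0,-0.04,0],
    [0,0,-0.08,0],
    [0,0,-0.12,0],
    [0,0,-0.16,0],
    [0,0,-0.2,0],
    [0,0,-0.2,0]
  ]
}}

```text
time_s: 7.28
tcp_pos: [0.4829, -0.0073, 0.2384]
ee_rot: [[0.186, -0.983, 0.001], [-0.983, -0.186, 0.0], [0.0, -0.001, -1.0]]
wrist_force: [2.5, -1.1, -1.1]
gripper_width: 0.272
```

```bash
python3 - <<'E'
from h import *
c=snap('wrist','w2')
E
```

```text
(no output)
```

View pics/w2.png

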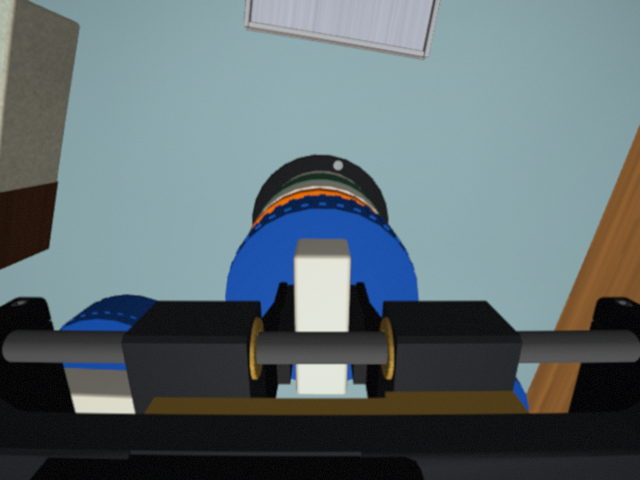

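The bar stands square between the fingers at (323,315). The cap has turned with the gripper, and the orange collar shows under its edge. I'll lift it clear.

>>> {"api": "drive_tool", "payload": {
  "series": [
    [0,0,-0.15,0],
    [0,0,-0.3,0],
    [0,0,-0.45,0],
    [0,0,-0.5,0],
    [0,0,-0.5,0]
  ]
}}

```text
time_s: 7.95
tcp_pos: [0.4819, -0.0074, 0.2977]
ee_rot: [[0.186, -0.983, -0.002], [-0.983, -0.186, 0.0], [-0.001, 0.002, -1.0]]
wrist_force: [0.5, 0.2, -1.8]
gripper_width: 0.274
```

>>> {"api": "drive_tool", "payload": {
  "series": [
    [0.25,0.03,0,0],
    [0.6,0.07,0,0],
    [0.93,0.11,0,0],
    [0.93,0.11,0,0]
  ]
}}

```text
time_s: 8.45
tcp_pos: [0.4896, -0.1213, 0.2966]
ee_rot: [[0.182, -0.983, -0.004], [-0.983, -0.182, 0.0], [-0.001, 0.004, -1.0]]
wrist_force: [-1.1, -0.2, -2.2]
gripper_width: 0.273
```

>>> {"api": "drive_tool", "payload": {
  "series": [
    [0.3,0.03,0,0],
    [0.65,0.07,0,0],
    [0.93,0.11,0,0],
    [0.93,0.11,0.4,0],
    [0.93,0.11,0.6,0],
    [0.93,0.11,0.6,0]
  ]
}}

```text
time_s: 9.2
tcp_pos: [0.4966, -0.2307, 0.2234]
ee_rot: [[0.186, -0.983, -0.007], [-0.983, -0.186, 0.002], [-0.003, 0.007, -1.0]]
wrist_force: [-0.0, -1.2, -1.2]
gripper_width: 0.274
```

```bash
python3 - <<'E'
from h import *
s=telemetry.sense();print(s['time_s'],s['tcp_pos'],s['wrist_force'],s['gripper_width'])
c=snap('scene','s2');c2=snap('top','t2')
cv2.imwrite('pics/both2.png',np.hstack([cv2.resize(c['color'][150:320,130:360],(400,296)),cv2.resize(c2['color'][200:310,290:440],(400,296))]))
E
```

```text
9.2 [ 0.49663501 -0.230735    0.22336671] [-0.00551797 -1.2240775  -1.17305551] 0.2737463714662662
```

View pics/both2.png

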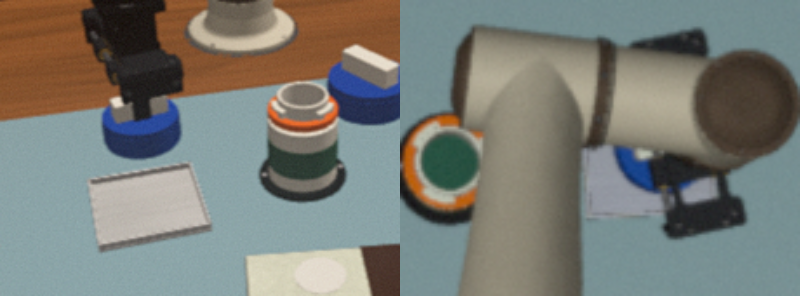

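The crops show the tub open on the right at about (303,95), with its collar and lugs visible. The cap hangs level over the tray. I'll lower it.

>>> {"api": "drive_tool", "payload": {
  "series": [
    [0.012,-0.023,0.2,0],
    [0.012,-0.023,0.45,0],
    [0.012,-0.023,0.65,0],
    [0.012,-0.023,0.78,0],
    [0.012,-0.023,0.83,0],
    [0.012,-0.023,0.85,0],
    [0.012,-0.023,0.85,0]
  ]
}}

```text
time_s: 10.18
tcp_pos: [0.5017, -0.2326, 0.125]
ee_rot: [[0.186, -0.983, 0.001], [-0.983, -0.186, -0.0], [0.001, -0.001, -1.0]]
wrist_force: [-0.2, 0.5, -2.5]
gripper_width: 0.271
```

>>> {"api": "drive_tool", "payload": {
  "series": [
    [0,0,0.02,0],
    [0,0,0.04,0],
    [0,0,0.055,0],
    [0,0,0.055,0]
  ]
}}

```text
time_s: 10.68
tcp_pos: [0.5011, -0.2325, 0.1175]
ee_rot: [[0.186, -0.983, -0.0], [-0.983, -0.186, 0.0], [-0.0, 0.0, -1.0]]
wrist_force: [-0.8, 0.3, -2.2]
gripper_width: 0.274
```

>>> {"api": "drive_tool", "payload": {
  "series": [
    [0,0,0.01,0],
    [0,0,0.02,0],
    [0,0,0.03,0],
    [0,0,0.035,0],
    [0,0,0.035,0]
  ]
}}

```text
time_s: 11.3
tcp_pos: [0.5012, -0.2326, 0.1144]
ee_rot: [[0.186, -0.983, 0.0], [-0.983, -0.186, -0.0], [0.0, -0.0, -1.0]]
wrist_force: [-2.4, -0.3, 5.3]
gripper_width: 0.273
```

The force rose from -2.2 to +5.3 N at the expected height, so the cap is on the tray floor. I'll release it and rise.

>>> {"api": "drive_tool", "payload": {
  "series": [
    [0,0,0,0],
    [0,0,0,0],
    [0,0,0,0],
    [0,0,-0.2,0],
    [0,0,-0.6,0],
    [0,0,-1,0],
    [0,0,-1,0]
  ],
  "fingers": 60
}}

```text
time_s: 12.18
tcp_pos: [0.5033, -0.233, 0.2379]
ee_rot: [[0.187, -0.982, 0.01], [-0.982, -0.187, -0.002], [0.004, -0.009, -1.0]]
wrist_force: [0.6, 0.3, -0.0]
gripper_width: 0.687
```

>>> {"api": "drive_tool", "payload": {
  "series": [
    [0,0,-0.2,0],
    [-0.3,0,-0.4,0],
    [-0.65,-0.05,-0.45,0],
    [-0.98,-0.11,-0.45,0]
  ]
}}

```text
time_s: 12.68
tcp_pos: [0.4919, -0.1134, 0.2871]
ee_rot: [[0.185, -0.983, -0.0], [-0.983, -0.185, 0.0], [-0.0, -0.0, -1.0]]
wrist_force: [-0.3, -0.1, 0.0]
gripper_width: 0.688
```

```bash
python3 - <<'E'
from h import *
s=telemetry.sense();print(s['time_s'],s['tcp_pos'],s['wrist_force'],s['gripper_width'])
c=snap('scene','s3')
cv2.imwrite('pics/s3c.png',cv2.resize(c['color'][170:320,150:400],(800,480)))
E
```

```text
12.675 [ 0.49191081 -0.11336733  0.28708521] [-0.30578129 -0.06603108  0.0399493 ] 0.6881541475624589
```

View pics/s3c.png

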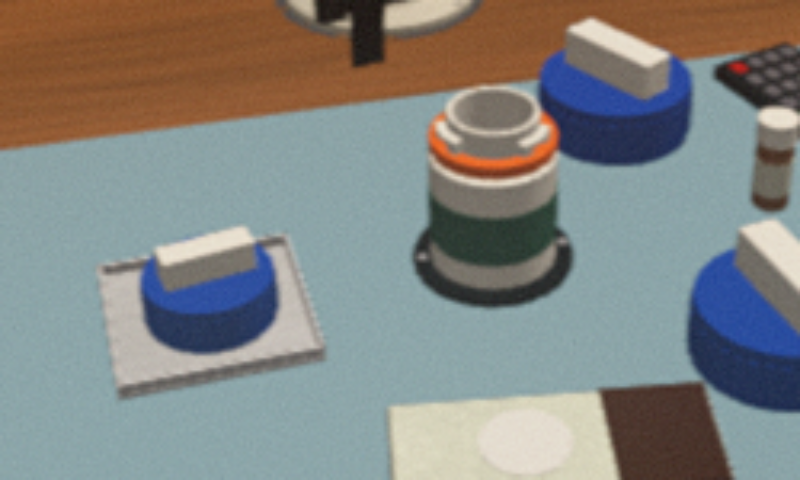

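The cap lies flat and centred in the tray at crop (208,290), and the tub is open. On to the vial.

>>> {"api": "drive_tool", "payload": {
  "series": [
    [-0.4,-0.05,0,0],
    [-0.8,-0.09,0,0],
    [-0.98,-0.11,0,0]
  ]
}}

```text
time_s: 13.1
tcp_pos: [0.4827, 0.0053, 0.2864]
ee_rot: [[0.188, -0.982, -0.002], [-0.982, -0.188, -0.0], [-0.0, 0.002, -1.0]]
wrist_force: [0.2, -0.3, -0.5]
gripper_width: 0.687
```

>>> {"api": "drive_tool", "payload": {
  "series": [
    [-0.4,-0.05,0,0],
    [-0.8,-0.09,0,0],
    [-0.98,-0.11,0,0]
  ]
}}

```text
time_s: 13.48
tcp_pos: [0.4739, 0.1234, 0.2863]
ee_rot: [[0.188, -0.982, -0.002], [-0.982, -0.188, -0.0], [0.0, 0.002, -1.0]]
wrist_force: [0.0, -0.2, -0.1]
gripper_width: 0.689
```

>>> {"api": "drive_tool", "payload": {
  "series": [
    [-0.4,-0.05,0,0],
    [-0.8,-0.09,0,0],
    [-0.98,-0.11,0,0],
    [-0.98,-0.11,0,0],
    [-0.98,-0.11,0,0]
  ]
}}

```text
time_s: 14.1
tcp_pos: [0.4654, 0.2386, 0.2869]
ee_rot: [[0.185, -0.983, -0.001], [-0.983, -0.185, -0.001], [0.001, 0.001, -1.0]]
wrist_force: [-0.1, -0.4, -0.1]
gripper_width: 0.688
```

```bash
python3 - <<'E'
from m import *
s=telemetry.sense();print(s['time_s'],s['tcp_pos'],s['wrist_force'],s['gripper_width'])
c=snap('wrist','w3');im=c['color'];u,v=proj(c,[.4656,.2408,.084]);print(u,v)
for k in comps(c,im,white(im),(int(u)-50,int(v)-50,int(u)+50,int(v)+50),100):
    (a,b),rad=cv2.minEnclosingCircle(k);p=onz(c,a,b,.084);q=onz(c,a+rad,b,.084);print((a,b),rad,p,'dia',2*np.linalg.norm(p-q),cv2.contourArea(k)/(np.pi*rad**2))
E
```

```text
14.1 [0.46541645 0.23864373 0.28690622] [-0.1337728  -0.37515603 -0.13623012] 0.6883019333734655
319.1 235.3
(318.5, 234.5) 70.00366973876953 [0.4662 0.2402 0.084 ] dia 0.12007014616464827 0.6360009159169326
```

View pics/w3.png

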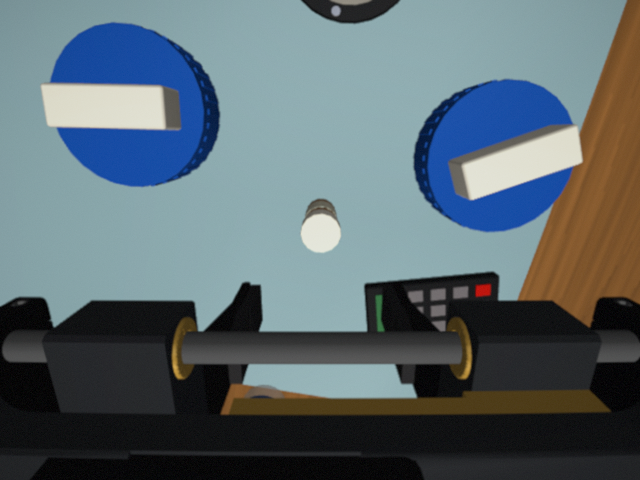

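The lid is at (320,233), which casts to about (0.465,0.239) and agrees with the top view to within 2 mm. It is centred between the fingers, so I'll descend.

>>> {"api": "drive_tool", "payload": {
  "series": [
    [-0.006,0,0.4,0],
    [-0.006,0,0.8,0],
    [-0.006,0,1,0],
    [-0.006,0,1,0]
  ]
}}

```text
time_s: 14.65
tcp_pos: [0.4649, 0.2384, 0.1659]
ee_rot: [[0.184, -0.983, -0.003], [-0.983, -0.184, -0.003], [0.003, 0.004, -1.0]]
wrist_force: [0.5, 0.2, 0.5]
gripper_width: 0.688
```

>>> {"api": "drive_tool", "payload": {
  "series": [
    [0,0,0.1,0],
    [0,0,0.2,0],
    [0,0,0.255,0],
    [0,0,0.255,0]
  ]
}}

```text
time_s: 15.15
tcp_pos: [0.4653, 0.2401, 0.1364]
ee_rot: [[0.186, -0.983, -0.001], [-0.983, -0.186, -0.001], [0.001, 0.001, -1.0]]
wrist_force: [-0.6, -0.6, -0.5]
gripper_width: 0.689
```

>>> {"api": "drive_tool", "payload": {
  "series": [
    [0,0,0,0],
    [0,0,0,0],
    [0,0,0,0],
    [0,0,0,0],
    [0,0,0,0]
  ],
  "fingers": 25
}}

```text
time_s: 15.78
tcp_pos: [0.4655, 0.2403, 0.1371]
ee_rot: [[0.186, -0.983, 0.0], [-0.983, -0.186, 0.0], [-0.0, -0.0, -1.0]]
wrist_force: [-0.9, -0.1, 1.5]
gripper_width: 0.392
```

>>> {"api": "drive_tool", "payload": {
  "series": [
    [0,0,-0.2,0],
    [0,0,-0.5,0],
    [0,0,-0.85,0],
    [0,0,-0.9,0]
  ]
}}

```text
time_s: 16.27
tcp_pos: [0.4664, 0.241, 0.2479]
ee_rot: [[0.186, -0.982, 0.005], [-0.982, -0.186, 0.004], [-0.003, -0.006, -1.0]]
wrist_force: [-0.1, -0.3, -0.9]
gripper_width: 0.395
```

>>> {"api": "drive_tool", "payload": {
  "series": [
    [0,0,-0.3,0],
    [0,0,-0.55,0],
    [0.3,0.04,-0.55,0],
    [0.65,0.08,-0.55,0],
    [1,0.12,-0.55,0]
  ]
}}

```text
time_s: 16.9
tcp_pos: [0.4729, 0.1184, 0.3096]
ee_rot: [[0.186, -0.982, -0.002], [-0.982, -0.186, -0.001], [0.0, 0.002, -1.0]]
wrist_force: [-0.4, 0.1, -0.3]
gripper_width: 0.395
```

>>> {"api": "drive_tool", "payload": {
  "series": [
    [0.3,0.04,0,0],
    [0.6,0.08,0,0],
    [0.9,0.12,0,0],
    [0.9,0.12,0,0],
    [0.9,0.12,0,0]
  ]
}}

```text
time_s: 17.52
tcp_pos: [0.4792, 0.0109, 0.31]
ee_rot: [[0.185, -0.983, -0.002], [-0.983, -0.185, -0.0], [-0.0, 0.002, -1.0]]
wrist_force: [-1.0, 0.2, -1.5]
gripper_width: 0.397
```

```bash
python3 - <<'E'
from h import *
s=telemetry.sense();p=np.array(s['tcp_pos']);R=np.array(s['ee_rot']);print(s['time_s'],p,s['gripper_width'],s['wrist_force'])
print('shift',R.T@(np.array([.483,-.007,.292])-p)/.12)
c=snap('scene','s4');t=snap('top','t4')['color']
cv2.imwrite('pics/s4c.png',cv2.resize(c['color'][90:290,200:440],(720,600)))
E
```

```text
17.525 [0.47924716 0.01092377 0.31000174] 0.39696342995078476 [-1.03156059  0.17473496 -1.48733509]
shift [ 0.15260809 -0.00326545  0.14997445]
```

View pics/s4c.png

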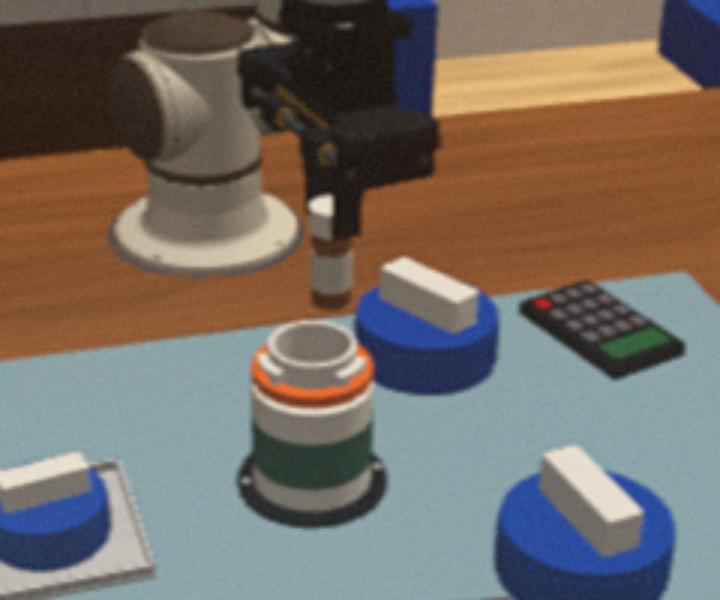

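The vial hangs upright by its lid at crop (330,250), and the tub mouth at (313,345) is clear. I'll move over the mouth and lower it.

>>> {"api": "drive_tool", "payload": {
  "series": [
    [0.15,0,0,0],
    [0.15,0,0,0],
    [0.15,0,0.15,0],
    [0.15,0,0.3,0],
    [0.15,0,0.45,0],
    [0.15,0,0.6,0],
    [0.15,0,0.72,0],
    [0.15,0,0.8,0],
    [0.15,0,0.8,0]
  ]
}}

```text
time_s: 18.75
tcp_pos: [0.4827, -0.0067, 0.2143]
ee_rot: [[0.186, -0.983, -0.001], [-0.983, -0.186, -0.0], [0.0, 0.001, -1.0]]
wrist_force: [-0.2, 0.5, -0.5]
gripper_width: 0.394
```

>>> {"api": "drive_tool", "payload": {
  "series": [
    [0,0,0,0],
    [0,0,0,0],
    [0,0,0,0],
    [0,0,-0.2,0],
    [0,0,-0.6,0],
    [0,0,-1,0],
    [0,0,-1,0]
  ],
  "fingers": 60
}}

```text
time_s: 19.62
tcp_pos: [0.4845, -0.0066, 0.3394]
ee_rot: [[0.186, -0.982, 0.01], [-0.982, -0.186, 0.002], [-0.0, -0.01, -1.0]]
wrist_force: [0.6, -0.2, -1.4]
gripper_width: 0.692
```

>>> {"api": "drive_tool", "payload": {
  "series": [
    [-0.4,0,0,0],
    [-0.8,0,0,0],
    [-1,0,0,0],
    [-1,0,0,0],
    [-1,0,0,0],
    [-1,0,0,0]
  ]
}}

```text
time_s: 20.38
tcp_pos: [0.4606, 0.1103, 0.3346]
ee_rot: [[0.185, -0.983, -0.001], [-0.983, -0.185, -0.0], [0.0, 0.001, -1.0]]
wrist_force: [0.6, -0.4, 0.2]
gripper_width: 0.692
```

```bash
python3 - <<'E'
from h import *
s=telemetry.sense();print(s['time_s'],s['tcp_pos'],s['wrist_force'])
c=snap('scene','s5')['color'];w=snap('wrist','w5')['color']
cv2.imwrite('pics/s5c.png',np.hstack([cv2.resize(c[120:320,170:410],(400,333)),cv2.resize(w,(400,333))]))
E
```

```text
20.375 [0.46060123 0.11026404 0.3345821 ] [ 0.56194222 -0.37743311  0.21724366]
```

View pics/s5c.png

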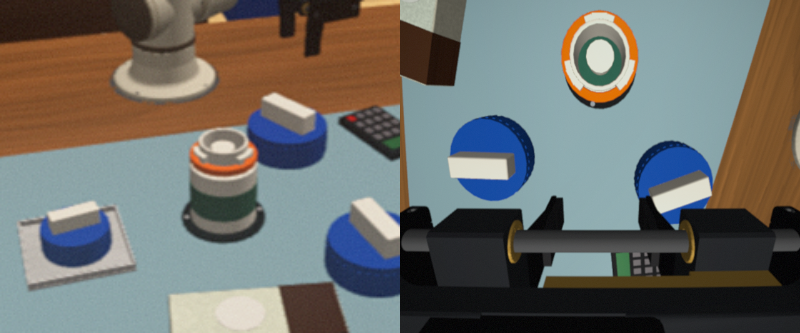

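The vial's lid shows inside the mouth, below the rim and centred at (600,57) in the right-hand half. The cap is flat in the tray at (75,235), and the gripper is clear of everything.

```bash
python3 -c "
from h import *
print(order.finish_job())"
```

```text
the job is handed in; nothing more can be done
None
```

I opened the tub, laid the cap in the tray, put the pill bottle in the tub, and handed the job in at about 20.4 s of the 67 s. The hand-in reports no verdict, so I don't know yet whether it passed.

- **Cap removal:** I pinched the grip bar and pushed down until the cap bottomed at about 29 N. I then turned it 60° anticlockwise while keeping it down, and it lifted off freely.
- **Cap placing:** I set it down where I measured the tray's middle, within about 3 mm. The last pictures show it flat, bar up.
- **Pill bottle:** I gripped it by the lid and released it with the fingertips just above the rim, so it dropped about 3 cm to the tub floor. The last wrist picture shows its lid centred inside the open mouth and the scene picture shows it below the rim.
- **Last checks:** The gripper was clear of everything with wrist force near zero. The bystanders in the last pictures (tissue box and part of the calculator) looked unmoved. I did not recheck the hand gel and pen pot, but the arm stayed well away from both.
- **Disagreements:** The wrist and top views differed by about 2 mm on the bottle and the tray centre. The tray's sides measured 141 to 147 mm instead of 150. All of this was well within tolerance. The scene view placed the bottle about 17 mm off, and I discarded that reading because its mask box was too tight.

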